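Clear the battery safe and hold its lid open

ROBOT

A 7-joint arm with a two-finger parallel gripper is mounted at the origin on the work surface. World frame = base frame: x ahead of the robot, y to its left, z up, the work surface at z = 0. Lengths are in m, angles in rad, forces in N, time in s.
With the tool pointing down it reaches from about 0.425 to 0.925 m from the base axis. Payload 6.8 kg.
Tool frame: the origin (TCP) lies at the very end of the fingers, on their centre line; the grasp point (between the pads) lies 19 mm behind it; z points along the fingers, y is the line along which they close (so a half turn about z gives the same grasp; the last joint's range is limited). The gripper opens to 85 mm and grips with 20 to 120 N. Pads are 22 mm wide; open, the fingers measure 114 mm over their backs; the gripper's body (76 mm by 85 mm) begins 54 mm behind the grasp point. The pads swing forward as they close: fully open they stand 13 mm farther back than shut.
Start: joints at [-1.441, 0.477, 0.022, 1.555, -0.011, 1.109, -0.083], TCP at [0.159, 0.656, 0.231] pointing down, gripper open.
Joint ranges: [-2.96, 2.96], [-0.34, 2.1], [-1.41, 1.46], [0.24, 2.44], [-1.37, 4.51], [0.17, 1.92], [-2.96, 2.96]. Speed limits (rad/s): [2.39, 2.39, 3.14, 3.14, 3.14, 3.14, 3.14].

INTERFACE

Orientations are given as a rotation vector (axis times angle).
In Python, from bench import r gives the robot as it stands. The module is installed in compiled form; this text tells all that it offers.
- The arm moves only by the tool servo_tool, never from a script. Its argument "commands" is a list of rows, each a list of 7 numbers: the turn, a rotation vector about the world's x, y, z in degrees, then the shift along the world's x, y, z in mm, then the closure, from 0 (fully open) to 1 (shut). A call has 1 to 5 rows; each row is the pose to reach, as a shift and turn from the pose commanded when the call began; what a row does not reach only later rows make up. A row lasts 1/12 s, in which the tool goes at most 41.7 mm and 7.16 degrees, less where a joint would pass 70% of its speed; a pose out of reach is approached as far as the arm can. A call with a gripper value outside its range is refused whole. The fingers move at their own pace and stop on an object; "force" is the grip in N (left out, the last holds). Time passes only in rows, so rows that repeat a pose let the fingers close. It gives the time, the measured TCP pose, the force, the opening and the grip force at its end, in the units of the state.
- r.get_obs(): the state, without advancing time (a new reading comes with each control period).
- r.grab_frame(name): name is "side" or "top" or "wrist"; returns (picture, depth): 400x640x3 uint8, blue, green, red; 400x640 float32, m along the optical axis (not along the pixel's ray), 0 where there is no reading.
- r.camera_info(name): a dict with "vertical_fov" (degrees; the focal length in pixels is half the picture's height over the tangent of half this angle, whatever the lens; pixels are square), "cx", "cy" (the principal point, pixels), "cam_to_world" (4x4, takes a point from camera to world coordinates); the wrist camera has in their place "T_tool_cam" (4x4, takes a point from camera to tool coordinates, whose origin is the TCP and whose axes are the flange's). Camera axes: x right, y up, looking along -z (the intrinsics and any distortion apply to the point x, -y, -z); pixel columns grow to the right and rows downward; lengths in m; the calibration is good to about 2 mm. A picture is of the moment at which its call begins: read the wrist's pose just before it. camera_info takes no time and is no camera call.
- r.hand_in(): hands the job in; it is judged then, once.
The state is a dict: "clock": time; "joints": joint angles; "qvel": joint speeds; "tau": joint torques, N m; "tcp_pos": TCP position; "orientation": TCP orientation; "contact_force": force on the tool from outside, world axes, zero at the start; "moment": the same for the moment, N m; "grip_width": finger opening in m; "gripper_force": force on a finger pad.
Only numpy, scipy, OpenCV 4.12 (cv2) and the standard library are available. Lean on these libraries where they do the work, as an engineer would, in place of code of your own. Each camera call takes 0.05 s, during which the arm holds its last target. There are 200 camera calls.

TASK

A colleague wants to put a phone battery into the grey steel battery safe, but a headset is standing on its lid: hang the headset over the bar of the steel rail and let go of it there. Then lift the safe's lid and hold it open at 60 degrees from shut; it falls shut if released, so finish while still holding it there with the gripper. Leave the phone, loose battery, screwdriver and dish alone.

Things in the scene. Friction and masses are not known exactly. Their poses are not given: they have to be found in the camera images.
- safe: Grey steel box, 180 (x) x 220 (y) x 62 mm high, walls 5 mm, fixed to the bench, batteries lying inside. Origin: centre of its underside; its front (handle side) looks along its -x, the lid's hinge runs along its y at the far (+x) top edge. It stands left or right of the robot's x axis, the rail on the other side; the place and yaw (up to 0.3 rad) vary.
- lid (a joint): Hinge of the safe's lid, rad: 0 shut, growing as the front edge rises; limit 1.9; 60 degrees = 1.047. Steel lid plate 180 x 220 x 6 mm, about 0.5 kg, no spring and next to no friction: it falls shut from anywhere below about 1.5 rad when let go. Opening turns it about the safe's +y axis.
- lid_handle (a point): Middle of the lid's loop handle: a round steel bar 10 mm thick, 100 mm long along the safe's y, 45 mm in front of the lid's front edge and the safe's front wall, joined to the lid by a 10 mm bar at each end, free space between. 225 mm from the hinge line, 65.5 mm above the bench when shut. Moves with the lid, whose axes it has (the safe's when shut).
- lid_hinge (a point): Middle of the hinge line, at the safe's far top edge, 62.5 mm above the bench (3 mm below the handle bar's height when shut).
- headset: Rigid black headset, 166 mm high, 166 mm wide in y, about 0.16 kg, standing on its two flat-bottomed ear cups on the shut lid (68.5 mm above the bench), arch within 0.4 rad of the safe's y. Origin: between the cups, level with their bottoms; z up, x across the band. Cups 50 (x) x 25 (y) x 64 mm, 116 mm clear between them. Band 24 mm wide, 5 mm thick, flat for the middle 44 mm, then sloping down.
- headset_grip (a point): Middle of the headset's crown cushion, a block 24 (x) x 46 (y) x 26 mm on top of the arch, 153 mm above the cups' bottoms (its top is at 166 mm); can be pinched across x from above.
- headset_crown (a point): Middle of the underside of the headset's band, 135 mm above the cups' bottoms: the place that rests on the bar.
- rail: Fixed steel rail: a level round bar, 16 mm thick, 240 mm long along its y, on two upright 20 mm posts with 70 mm round feet at the ends. Origin: on the bench under the bar's middle. Its yaw varies by up to 0.4 rad.
- rail_mid (a point): Middle of the rail's bar, on its axis, 150 mm above the bench (bar top at 158 mm); y runs along the bar. The headset hangs with its arch across the bar, one ear cup on each side, cup bottoms about 23 mm off the bench.
- phone: Opened phone, 75 x 160 x 8 mm, lying flat in front of the safe and rail, on the robot's side; leave alone. Origin: centre of underside.
- battery: Flat black phone battery, 60 x 85 x 6 mm, lying beyond the safe and rail; leave alone. Origin: centre of underside.
- driver: Screwdriver, 150 mm long, lying on the right, outside the safe or rail; leave alone.
- dish: Round steel dish, 80 mm across, 25 mm high, on the left, outside the safe or rail; leave alone. Origin: centre of underside.
Not all that is in view belongs to the job. Leave any green or yellow look-alike of the headset alone.

How it is judged:
On the way:
1. the headset hangs over the rail's bar, let go, with the lid still shut (z of headset_crown in the frame of rail_mid between 0 and 0.03 m and x of headset_crown in the frame of rail_mid between -0.035 and 0.035 m and y of headset_crown in the frame of rail_mid between -0.11 and 0.11 m and angle between headset's own z axis and vertical below 0.4 rad and contact force between headset and rail above 0.4 N and contact force between the fingers and headset below 0.05 N and linear speed of headset below 0.08 m/s and value of joint lid below 0.15 rad), for 0.3 s.
At the end, for the whole second after the job is handed in: The gripper's fingers (contact over 0.3 N), and nothing else, hold the lid still at 60 degrees, within 6. The untouched headset hangs at rest on the bar, its crown within 35 mm of the bar and 110 mm of the bar's middle, tilted under 0.4 rad (z of headset_crown in the frame of rail_mid between 0 and 0.03 m and x of headset_crown in the frame of rail_mid between -0.035 and 0.035 m and y of headset_crown in the frame of rail_mid between -0.11 and 0.11 m and angle between headset's own z axis and vertical below 0.4 rad and contact force between headset and rail above 0.4 N and contact force between the fingers and headset below 0.05 N and linear speed of headset below 0.08 m/s and value of joint lid between 0.942 and 1.152 rad and velocity of joint lid between -0.06 and 0.06 rad/s and contact force between the fingers and lid above 0.3 N and contact force between headset and lid below 0.05 N); the arm keeps its last pose, push and grip.
It fails at once if a bystander (phone, battery, screwdriver or dish) is shifted more than 20 mm (distance of any of phone, battery, driver, dish from where it was at the start of the episode above 0.02 m).
It also fails if it takes over 56 s, if anything falls off the work surface, if the arm or the gripper's body presses on something with over 40 N, if the wrist force passes 120 N, or if a joint passes its speed limit or range.

## Working session

There is one attempt and no reset: what is moved stays moved. The work goes in short steps, Python scripts to look and compute and a tool call to move; the robot and the scene stay as the last step left them, time stands still between calls to the robot, and variables do not carry over. Pictures are saved under pics/ and viewed, at most 10 in all, crops included, and the job is handed in when it is done.

Besides the shell and the picture viewer there is one more tool, called by a JSON object that holds its "name" and its "arguments". servo_tool: Moves the arm, as the interface text tells. Its arguments: {"type":"object","properties":{"commands":{"type":"array"},"force":{"type":"number"}},"required":["commands"]}

```bash
mkdir -p pics; cat > h.py <<'E'
from bench import r
import numpy as np, cv2
from scipy.spatial.transform import Rotation as R
def grab(n,tag):
    o=r.get_obs(); im,d=r.grab_frame(n); cv2.imwrite(f'pics/{tag}.png',im); np.savez(f'pics/{tag}.npz',im=im,d=d,p=o['tcp_pos'],o=o['orientation']); return im,d
def cloud(n,tag):
    f=np.load(f'pics/{tag}.npz'); d=f['d']; c=r.camera_info(n)
    F=200/np.tan(np.radians(c['vertical_fov'])/2)
    v,u=np.mgrid[0:400,0:640]
    P=np.stack([(u-c['cx'])/F*d,-(v-c['cy'])/F*d,-d,np.ones_like(d)],-1)
    if 'cam_to_world' in c: T=np.array(c['cam_to_world'])
    else:
        T=np.eye(4);T[:3,:3]=R.from_rotvec(f['o']).as_matrix();T[:3,3]=f['p'];T=T@np.array(c['T_tool_cam'])
    W=(P@T.T)[...,:3]; W[d==0]=np.nan
    return W,f['im']
E
python3 - <<'E'
from h import *
for n in ('top','side'):
    grab(n,n+'0'); c=r.camera_info(n); print({k:np.round(v,3) if not isinstance(v,(dict,str)) else v for k,v in c.items()})
o=r.get_obs(); print(o['tcp_pos'],o['orientation'],o['clock'],o['grip_width'])
E
```

```text
{'vertical_fov': np.float64(50.405), 'cx': np.float64(321.499), 'cy': np.float64(190.08), 'cam_to_world': array([[ 0.013,  0.986, -0.169,  0.375],
       [-1.   ,  0.012, -0.007,  0.016],
       [-0.005,  0.169,  0.986,  1.348],
       [ 0.   ,  0.   ,  0.   ,  1.   ]])}
{'vertical_fov': np.float64(45.517), 'cx': np.float64(316.336), 'cy': np.float64(194.641), 'cam_to_world': array([[-0.998,  0.021, -0.062,  0.477],
       [-0.062, -0.588,  0.806,  1.116],
       [-0.019,  0.809,  0.588,  0.949],
       [ 0.   ,  0.   ,  0.   ,  1.   ]])}
[0.15888027 0.65548147 0.23039514] [-3.72630667e-01 -3.11932302e+00  2.62190487e-03] 0.1 0.08540546743282723
```

View pics/top0.png

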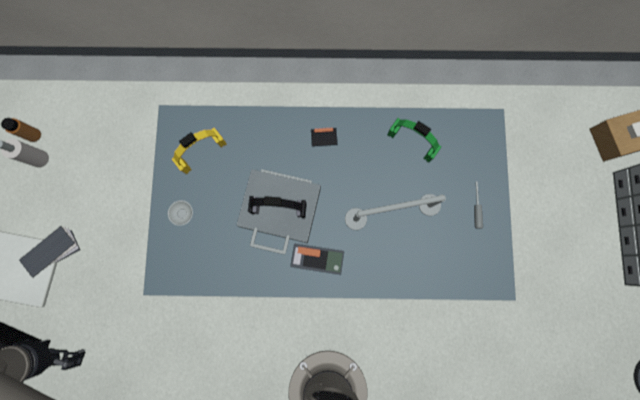

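View pics/side0.png

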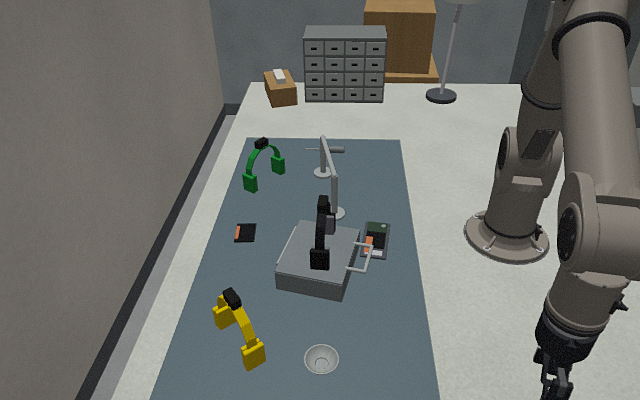

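Top picture: candidates for the headset are the black one on the grey safe lid at (278,205), a yellow look-alike at (198,148) and a green one at (415,138). I choose the black one. The rail runs (357,216)–(432,203), the handle is at (268,248), the phone at (317,260) and the dish at (180,213). In the side picture the headset is at (321,235).

```bash
python3 - <<'E'
from h import *
W,im=cloud('top','top0')
cv2.imwrite('pics/crop0.png',cv2.resize(im[150:290,220:470],None,fx=3.2,fy=3.2,interpolation=cv2.INTER_CUBIC))
np.set_printoptions(precision=4,suppress=True)
Z=W[...,2];g=im.astype(int)
print('bench z',np.nanmedian(Z[150:160,260:300]))
# lid: 
m=(Z>0.055)&(Z<0.08); m[:, :225]=0; m[:,330:]=0;m[:160]=0;m[262:]=0
pl=W[m][:,:2].astype(np.float32)
# lid body only: mask erode to remove handle
me=cv2.morphologyEx(m.astype(np.uint8),cv2.MORPH_CLOSE,np.ones((21,21)));me=cv2.morphologyEx(me,cv2.MORPH_OPEN,np.ones((35,35)))
k=(me>0)&m
print('lid z',np.nanmedian(Z[k]),cv2.minAreaRect(W[k][:,:2].astype(np.float32)),k.sum())
print(cv2.boxPoints(cv2.minAreaRect(W[k][:,:2].astype(np.float32))))
for v,u in [(246,252),(249,270),(251,286)]: print('handle',W[v-2:v+3,u,:])
# headset
h=(Z>0.12);h[:, :230]=0;h[:,330:]=0;h[:160]=0;h[240:]=0
print('hs n',h.sum(),np.nanmax(Z[h]))
c=h&(Z>0.21)
print('top',W[c].mean(0),W[c].min(0),W[c].max(0),c.sum(),cv2.minAreaRect(W[c][:,:2].astype(np.float32)))
print('all',cv2.minAreaRect(W[h][:,:2].astype(np.float32)),W[h].mean(0))
b=(Z>0.13);b[:, :345]=0;b[:,460:]=0;b[:180]=0;b[240:]=0
p=W[b];print('bar',b.sum(),cv2.minAreaRect(p[:,:2].astype(np.float32)),cv2.boxPoints(cv2.minAreaRect(p[:,:2].astype(np.float32))),p.mean(0),np.nanmedian(p[:,2]))
E
```

```text
bench z -1.8781808738044248e-05
lid z 0.0673960214601863 ((0.5321947336196899, 0.15538914501667023), (0.21855740249156952, 0.2051638811826706), 1.0106691122055054) 3323
[[0.4211 0.256 ]
 [0.4247 0.0509]
 [0.6433 0.0548]
 [0.6396 0.2599]]
handle [[ 0.428   0.2308  0.0681]
 [ 0.425   0.2304  0.0699]
 [ 0.422   0.23    0.0715]
 [ 0.4215  0.2421 -0.0016]
 [ 0.4183  0.2416  0.0006]]
handle [[ 0.4223  0.1854 -0.0022]
 [ 0.4168  0.1762  0.0703]
 [ 0.4138  0.176   0.0711]
 [ 0.4108  0.1758  0.0723]
 [ 0.4082  0.177   0.0616]]
handle [[ 0.4146  0.129   0.0637]
 [ 0.4135  0.1346 -0.0005]
 [ 0.4104  0.1344  0.0002]
 [ 0.4073  0.1343  0.0002]
 [ 0.4042  0.1344 -0.0013]]
hs n 668 0.23792861414767819
top [0.5344 0.1534 0.2317] [0.5225 0.1309 0.2102] [0.549  0.1764 0.2379] 175 ((0.5353988409042358, 0.15422163903713226), (0.045570891350507736, 0.02485538460314274), 85.53650665283203)
all ((0.5351437926292419, 0.15449044108390808), (0.16557982563972473, 0.04888598993420601), 85.87252044677734) [0.5333 0.1478 0.1839]
bar 526 ((0.537493884563446, -0.20077088475227356), (0.018967974931001663, 0.2589869499206543), 11.562159538269043) [[ 0.5022 -0.0758]
 [ 0.5542 -0.3295]
 [ 0.5727 -0.3257]
 [ 0.5208 -0.072 ]] [ 0.5368 -0.1997  0.1549] 0.1553391628339862
```

View pics/crop0.png

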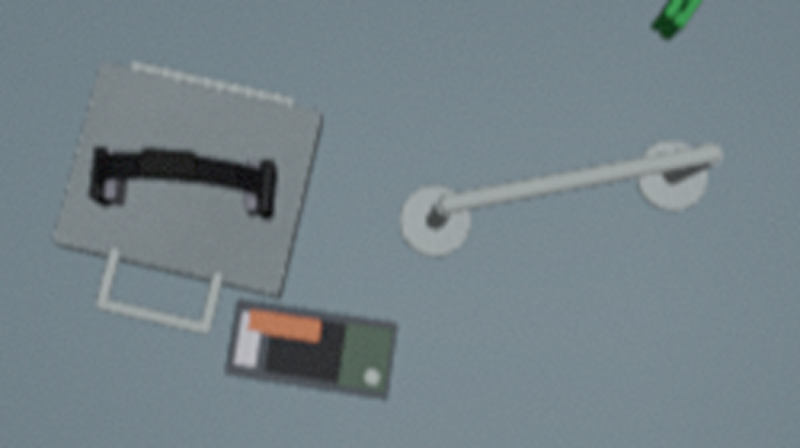

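The crop confirms it: plain black headset with the crown cushion at crop (168,162), on the grey lid. Grip centre is about (0.535, 0.154) and yaw about -4°. I'm moving above it.

{"name": "servo_tool", "arguments": {"commands": [[0, 0, -30, 90, -120, 110, 0], [0, 0, -30, 90, -120, 110, 0], [0, 0, -30, 90, -120, 110, 0], [0, 0, -30, 90, -120, 110, 0], [0, 0, -30, 90, -120, 110, 0]]}}

```text
clock: 0.52
tcp_pos: [0.2532, 0.5331, 0.3446]
orientation: [1.183, 2.909, 0.005]
contact_force: [1.2, -0.1, -0.3]
grip_width: 0.0856
gripper_force: 0.0
```

{"name": "servo_tool", "arguments": {"commands": [[0, 0, -30, 115, -155, 0, 0.2], [0, 0, -30, 115, -155, 0, 0.2], [0, 0, -30, 115, -155, 0, 0.2], [0, 0, -30, 115, -155, 0, 0.2], [0, 0, -30, 115, -155, 0, 0.2]]}}

```text
clock: 0.93
tcp_pos: [0.3663, 0.3771, 0.341]
orientation: [1.893, 2.506, -0.001]
contact_force: [1.6, 0.1, 0.9]
grip_width: 0.0681
gripper_force: 0.0
```

{"name": "servo_tool", "arguments": {"commands": [[0, 0, -20, 100, -135, 0, 0.2], [0, 0, -20, 100, -135, 0, 0.2], [0, 0, -20, 100, -135, 0, 0.2], [0, 0, -20, 100, -135, 0, 0.2], [0, 0, -20, 100, -135, 0, 0.2]]}}

```text
clock: 1.35
tcp_pos: [0.4683, 0.2379, 0.3414]
orientation: [2.299, 2.136, -0.001]
contact_force: [0.4, -0.7, -0.1]
grip_width: 0.0685
gripper_force: 0.0
```

```bash
cat > safe.py <<'E'
from h import *
np.set_printoptions(precision=4,suppress=True)
W,im=cloud('top','top0'); Z=W[...,2]
m=(Z>0.055)&(Z<0.08); m[:, :225]=0; m[:,330:]=0;m[:160]=0;m[262:]=0
p=W[m][:,:2]
# fit: rotate by candidate yaw; best yaw maximises sharpness of y extent edges
best=[]
for a in np.radians(np.arange(-20,-2,.5)):
    c,s=np.cos(a),np.sin(a); q=np.c_[p@[c,s],p@[-s,c]]
    lo,hi=np.percentile(q[:,1],[.5,99.5]); best.append((hi-lo,a,lo,hi,q[:,0].min(),q[:,0].max()))
w,a,lo,hi,xa,xb=min(best); c,s=np.cos(a),np.sin(a)
print('yaw deg',np.degrees(a),'width',w,'x range',xa,xb,'y',lo,hi)
q=np.c_[p@[c,s],p@[-s,c]]; ym=(lo+hi)/2
hb=q[(abs(q[:,1]-ym)<35)]; print('q x hist',np.histogram(hb[:,0],bins=np.arange(xa,xb+.005,.005)))
hh=q[q[:,0]<xa+.03]; print('handle y',hh[:,1].min(),hh[:,1].max(),'mid',ym)
E
python3 safe.py
```

```text
yaw deg -13.0 width 0.21780650955543412 x range 0.3572485992393493 0.5949844013611537 y 0.16497260552903753 0.38277911508447166
q x hist (array([ 59,  62,  12,  12,  10,  12,  12,   9,  15,  18, 115, 123, 119,
       123, 119, 121, 120, 122, 119, 109,  98, 102,  96,  93,  82,  72,
        59,  33,  18,  29,  45,  46,  69,  97, 118, 111, 117, 113, 115,
       111, 118, 115, 120, 111, 118, 103,  82,  28]), array([0.3572, 0.3622, 0.3672, 0.3722, 0.3772, 0.3822, 0.3872, 0.3922,
       0.3972, 0.4022, 0.4072, 0.4122, 0.4172, 0.4222, 0.4272, 0.4322,
       0.4372, 0.4422, 0.4472, 0.4522, 0.4572, 0.4622, 0.4672, 0.4722,
       0.4772, 0.4822, 0.4872, 0.4922, 0.4972, 0.5022, 0.5072, 0.5122,
       0.5172, 0.5222, 0.5272, 0.5322, 0.5372, 0.5422, 0.5472, 0.5522,
       0.5572, 0.5622, 0.5672, 0.5722, 0.5772, 0.5822, 0.5872, 0.5922,
       0.5972]))
handle y 0.2183406635839001 0.3276907952210775 mid 0.2738758603067546
```

{"name": "servo_tool", "arguments": {"commands": [[0, 0, 0, 68, -86, -30, 0.2], [0, 0, 0, 68, -86, -30, 0.2], [0, 0, 0, 68, -86, -30, 0.2], [0, 0, 0, 68, -86, -30, 0.2], [0, 0, 0, 68, -86, -30, 0.2]]}}

```text
clock: 1.77
tcp_pos: [0.5322, 0.1584, 0.3102]
orientation: [2.293, 2.147, -0.003]
contact_force: [-0.1, 1.5, -0.5]
grip_width: 0.0682
gripper_force: 0.0
```

```bash
python3 - <<'E'
from h import *
np.set_printoptions(precision=4,suppress=True)
o=r.get_obs();print(o['tcp_pos'],R.from_rotvec(o['orientation']).as_matrix()[:,1],o['joints'])
grab('wrist','w0'); W,im=cloud('wrist','w0'); Z=W[...,2]
m=(Z>.222)&(Z<.245)&(abs(W[...,0]-.535)<.05)&(abs(W[...,1]-.154)<.06)
print(m.sum(),np.nanmedian(Z[m]),cv2.minAreaRect(W[m][:,:2].astype(np.float32)))
E
```

```text
[0.5322 0.1584 0.3102] [ 0.9978 -0.0655 -0.0014] [-0.8704  0.2275  0.5644  1.7749 -0.1298  1.1785 -0.3332]
2252 0.23277352835616505 ((0.5368043780326843, 0.15616512298583984), (0.04562694579362869, 0.024026259779930115), 86.17683410644531)
```

View pics/w0.png

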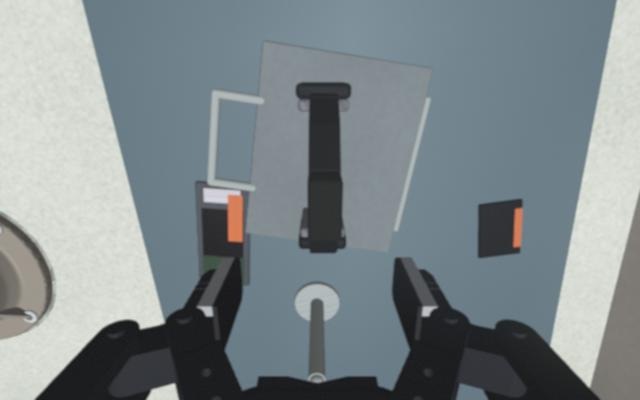

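Wrist view: the headset runs along (324,90)–(324,245), centred between the fingers, with the handle on the left at (213,140). It matches the top measurement, so I'm descending and gripping.

{"name": "servo_tool", "arguments": {"commands": [[0, 0, 0, 4, -3, -25, 0.2], [0, 0, 0, 4, -3, -55, 0.2], [0, 0, 0, 4, -3, -80, 0.2], [0, 0, 0, 4, -3, -98, 0.2], [0, 0, 0, 4, -3, -104, 0.2]]}}

```text
clock: 2.23
tcp_pos: [0.5335, 0.1588, 0.2044]
orientation: [-2.285, -2.153, 0.007]
contact_force: [-0.2, -0.7, -0.4]
grip_width: 0.0687
gripper_force: 0.0
```

{"name": "servo_tool", "arguments": {"commands": [[0, 0, 0, 0, 0, 0, 0.4], [0, 0, 0, 0, 0, 0, 0.7], [0, 0, 0, 0, 0, 0, 1], [0, 0, 0, 0, 0, 0, 1], [0, 0, 0, 0, 0, 0, 1]], "force": 40}}

```text
clock: 2.65
tcp_pos: [0.5371, 0.1576, 0.2089]
orientation: [2.29, 2.15, 0.005]
contact_force: [0.9, 0.6, 4.7]
grip_width: 0.0233
gripper_force: 41.6
```

{"name": "servo_tool", "arguments": {"commands": [[0, 0, 0, 0, 0, 0, 1], [0, 0, 0, 0, 0, 5, 1], [0, 0, 0, 0, 0, 15, 1], [0, 0, 0, 0, 0, 30, 1], [0, 0, 0, 0, 0, 45, 1]]}}

```text
clock: 3.07
tcp_pos: [0.5355, 0.1566, 0.253]
orientation: [-2.291, -2.149, 0.002]
contact_force: [0.3, 0.4, -1.3]
grip_width: 0.0232
gripper_force: 40.7
```

{"name": "servo_tool", "arguments": {"commands": [[0, 0, 0, 0, 0, 20, 1], [0, 0, -3, 0, -5, 42, 1], [0, 0, -7, 0, -15, 65, 1], [0, 0, -11, 0, -30, 85, 1], [0, 0, -15, 0, -50, 95, 1]]}}

```text
clock: 3.48
tcp_pos: [0.5366, 0.1076, 0.3503]
orientation: [2.553, 1.831, 0.005]
contact_force: [0.3, 0.3, -1.6]
grip_width: 0.0233
gripper_force: 40.8
```

{"name": "servo_tool", "arguments": {"commands": [[0, 0, -6, 0, -27, 0, 1], [0, 0, -12, 0, -55, 0, 1], [0, 0, -18, 0, -83, 0, 1], [0, 0, -24, 0, -111, 0, 1], [0, 0, -30, 0, -140, 0, 1]]}}

```text
clock: 3.9
tcp_pos: [0.5354, -0.0344, 0.3479]
orientation: [-2.941, -1.102, -0.0]
contact_force: [0.6, 0.0, -1.9]
grip_width: 0.0236
gripper_force: 40.7
```

{"name": "servo_tool", "arguments": {"commands": [[0, 0, -6, 0, -29, 0, 1], [0, 0, -12, 0, -60, 0, 1], [0, 0, -18, 0, -90, 0, 1], [0, 0, -24, 0, -120, 0, 1], [0, 0, -29, 0, -150, 0, 1]]}}

```text
clock: 4.32
tcp_pos: [0.5353, -0.1844, 0.3479]
orientation: [-3.124, -0.33, -0.0]
contact_force: [1.1, 0.1, -1.7]
grip_width: 0.0233
gripper_force: 40.7
```

{"name": "servo_tool", "arguments": {"commands": [[0, 0, 0, 2, -12, 0, 1], [0, 0, 0, 2, -17, 0, 1], [0, 0, 0, 2, -17, 0, 1], [0, 0, 0, 2, -17, 0, 1]]}}

```text
clock: 4.65
tcp_pos: [0.538, -0.1989, 0.3473]
orientation: [-3.122, -0.34, 0.001]
contact_force: [0.5, 0.4, -1.0]
grip_width: 0.0233
gripper_force: 40.8
```

```bash
python3 - <<'E'
from h import *
np.set_printoptions(precision=4,suppress=True)
o=r.get_obs();M=R.from_rotvec(o['orientation']).as_matrix();print(o['tcp_pos'],M,np.degrees(np.arctan2(M[1,1],M[0,1])),o['joints'])
grab('top','t1'); grab('side','s1'); W,im=cloud('top','t1'); Z=W[...,2]
b=(Z>.14)&(Z<.162);b[:, :345]=0;b[:,460:]=0;b[:180]=0;b[240:]=0
p=W[b];print(cv2.minAreaRect(p[:,:2].astype(np.float32)))
a,i=cloud('side','s1'); 
cv2.imwrite('pics/cs1.png',cv2.resize(i[100:280,220:420],None,fx=3,fy=3))
m=(Z>.19)&(Z<.4)&(abs(W[...,0]-.5375)<.15)&(abs(W[...,1]+.2)<.15);print(m.sum())
E
```

```text
[ 0.538  -0.1989  0.3473] [[ 0.9765  0.2154 -0.0004]
 [ 0.2154 -0.9765  0.0009]
 [-0.0002 -0.001  -1.    ]] -77.5593148546578 [-0.4865  0.2999  0.9395  1.6955 -0.2526  1.2755 -0.8474]
((0.5256708860397339, -0.14657624065876007), (0.018135327845811844, 0.14760766923427582), 11.108474731445312)
303
```

View pics/cs1.png

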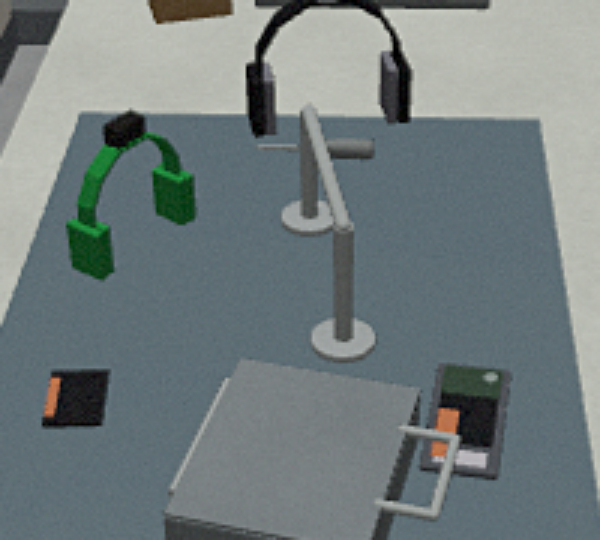

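The headset hangs level in the gripper, upright over the bar, with its cups at crop (262,100) and (396,85) on either side of it. I'm lowering it.

{"name": "servo_tool", "arguments": {"commands": [[0, 0, 0, 0, -1, -20, 1], [0, 0, 0, 0, -1, -45, 1], [0, 0, 0, 0, -1, -70, 1], [0, 0, 0, 0, -1, -95, 1], [0, 0, 0, 0, -1, -115, 1]]}}

```text
clock: 5.17
tcp_pos: [0.5378, -0.1988, 0.2305]
orientation: [-3.121, -0.343, 0.002]
contact_force: [0.1, 0.8, -2.0]
grip_width: 0.0231
gripper_force: 40.7
```

{"name": "servo_tool", "arguments": {"commands": [[0, 0, 0, 0, 0, -20, 1], [0, 0, 0, 0, 0, -40, 1], [0, 0, 0, 0, 0, -54, 1], [0, 0, 0, 0, 0, -62, 1], [0, 0, 0, 0, 0, -62, 1]]}}

```text
clock: 5.58
tcp_pos: [0.5374, -0.1992, 0.1688]
orientation: [-3.122, -0.342, 0.004]
contact_force: [-0.4, -0.4, -0.2]
grip_width: 0.0235
gripper_force: 40.8
```

{"name": "servo_tool", "arguments": {"commands": [[0, 0, 0, 0, 0, -2, 1], [0, 0, 0, 0, 0, -4, 1], [0, 0, 0, 0, 0, -4, 1], [0, 0, 0, 0, 0, -4, 1]]}}

```text
clock: 5.92
tcp_pos: [0.5384, -0.201, 0.167]
orientation: [3.123, 0.339, 0.002]
contact_force: [-0.5, 0.3, -1.3]
grip_width: 0.0232
gripper_force: 40.8
```

{"name": "servo_tool", "arguments": {"commands": [[0, 0, 0, 0, 0, -1, 1], [0, 0, 0, 0, 0, -2, 1], [0, 0, 0, 0, 0, -2, 1], [0, 0, 0, 0, 0, -2, 1]]}}

```text
clock: 6.25
tcp_pos: [0.538, -0.201, 0.1644]
orientation: [-3.123, -0.339, -0.0]
contact_force: [0.7, 0.1, -2.1]
grip_width: 0.0231
gripper_force: 40.8
```

{"name": "servo_tool", "arguments": {"commands": [[0, 0, 0, 0, 0, -1, 1], [0, 0, 0, 0, 0, -2, 1], [0, 0, 0, 0, 0, -2, 1], [0, 0, 0, 0, 0, -2, 1]]}}

```text
clock: 6.58
tcp_pos: [0.5382, -0.2011, 0.1633]
orientation: [-3.123, -0.338, -0.001]
contact_force: [-3.1, 1.3, 7.9]
grip_width: 0.0232
gripper_force: 42.2
```

{"name": "servo_tool", "arguments": {"commands": [[0, 0, 0, 0, 0, 0, 0.6], [0, 0, 0, 0, 0, 0, 0.5], [0, 0, 0, 0, 0, 0, 0.4], [0, 0, 0, 0, 0, 0, 0.4], [0, 0, 0, 0, 0, 0, 0.4]]}}

```text
clock: 7.0
tcp_pos: [0.538, -0.2009, 0.1622]
orientation: [3.123, 0.339, -0.0]
contact_force: [0.1, -0.1, -0.3]
grip_width: 0.0512
gripper_force: 0.0
```

{"name": "servo_tool", "arguments": {"commands": [[0, 0, 0, 0, 0, 5, 0.4], [0, 0, 0, 0, 0, 15, 0.4], [0, 0, 0, 0, 0, 35, 0.4], [0, 0, 0, 0, 0, 65, 0.4], [0, 0, 0, 0, 0, 100, 0.4]]}}

```text
clock: 7.42
tcp_pos: [0.537, -0.2008, 0.2631]
orientation: [-3.123, -0.338, 0.004]
contact_force: [1.2, 0.1, -0.4]
grip_width: 0.0505
gripper_force: 0.0
```

```bash
python3 - <<'E'
from h import *
np.set_printoptions(precision=4,suppress=True)
o=r.get_obs();print(o['tcp_pos'],o['joints'],o['grip_width'])
grab('side','s2'); grab('wrist','w2'); a,i=cloud('side','s2'); 
cv2.imwrite('pics/cs2.png',cv2.resize(i[100:280,220:420],None,fx=3,fy=3))
W,im=cloud('wrist','w2');Z=W[...,2]
m=(Z>.16)&(Z<.2)&(abs(W[...,0]-.5375)<.06)&(abs(W[...,1]+.2)<.06)
print(m.sum(),cv2.minAreaRect(W[m][:,:2].astype(np.float32)),np.nanmax(Z[m]))
E
```

```text
[ 0.537  -0.2008  0.2631] [-0.4373  0.3802  0.8989  1.8081 -0.3284  1.1142 -0.7803] 0.050493557851604025
2475 ((0.538150429725647, -0.20023846626281738), (0.052602577954530716, 0.02399872988462448), 12.381305694580078) 0.18981989882027903
```

View pics/cs2.png

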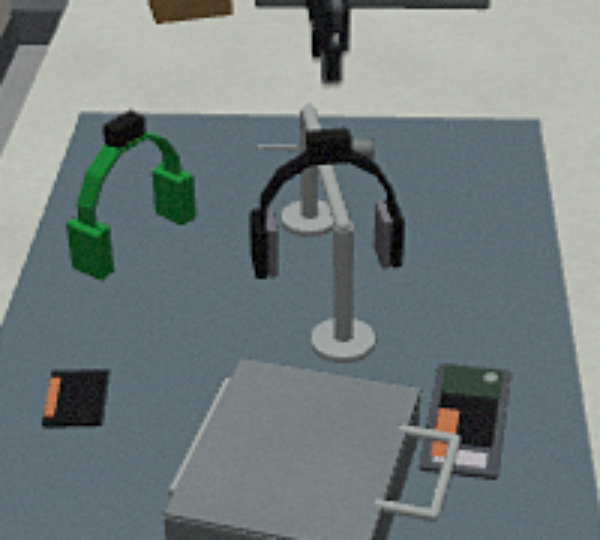

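The headset hangs level over the bar (crown cushion at crop (328,143), cups on either side at (263,245) and (390,235)), and the wrist cloud agrees. Next is the handle.

{"name": "servo_tool", "arguments": {"commands": [[0, 0, 7, 0, 20, 20, 0.55], [0, 0, 14, -8, 55, 20, 0.55], [0, 0, 21, -20, 95, 20, 0.55], [0, 0, 28, -35, 135, 20, 0.55], [0, 0, 33, -50, 170, 20, 0.55]]}}

```text
clock: 7.93
tcp_pos: [0.4874, -0.0292, 0.2827]
orientation: [2.895, 1.221, 0.002]
contact_force: [1.1, 0.1, -0.3]
grip_width: 0.0385
gripper_force: 0.0
```

{"name": "servo_tool", "arguments": {"commands": [[0, 0, 7, -12, 38, -10, 0.55], [0, 0, 14, -25, 76, -20, 0.55], [0, 0, 21, -38, 114, -40, 0.55], [0, 0, 28, -50, 152, -60, 0.55], [0, 0, 32, -60, 180, -80, 0.55]]}}

```text
clock: 8.35
tcp_pos: [0.4279, 0.1511, 0.203]
orientation: [-2.445, -1.971, -0.006]
contact_force: [0.4, -0.3, -0.1]
grip_width: 0.0384
gripper_force: 0.0
```

{"name": "servo_tool", "arguments": {"commands": [[0, 0, 0, -12, 32, -20, 0.55], [0, 0, 0, -12, 34, -20, 0.55], [0, 0, 0, -12, 34, -20, 0.55], [0, 0, 0, -12, 34, -20, 0.55]]}}

```text
clock: 8.68
tcp_pos: [0.4165, 0.1824, 0.1829]
orientation: [2.452, 1.963, 0.0]
contact_force: [0.1, -0.1, 0.4]
grip_width: 0.0384
gripper_force: 0.0
```

```bash
python3 - <<'E'
from h import *
np.set_printoptions(precision=4,suppress=True)
o=r.get_obs();M=R.from_rotvec(o['orientation']).as_matrix();print(o['tcp_pos'],np.degrees(np.arctan2(M[1,1],M[0,1])),o['joints'],o['grip_width'],o['clock'])
grab('wrist','w3');W,im=cloud('wrist','w3');Z=W[...,2]
m=(Z>.055)&(Z<.08)
a=np.radians(-13);X=W[...,0]*np.cos(a)+W[...,1]*np.sin(a);Y=-W[...,0]*np.sin(a)+W[...,1]*np.cos(a)
k=m&(X>.34)&(X<.385)&(Y>.21)&(Y<.335)
print(k.sum(),cv2.minAreaRect(W[k][:,:2].astype(np.float32)),cv2.boxPoints(cv2.minAreaRect(W[k][:,:2].astype(np.float32))))
b=k&(abs(Y-.274)<.04)
q=W[b];print('bar',b.sum(),q.mean(0),np.nanmax(q[:,2]),np.percentile(X[b],[2,50,98]),cv2.fitLine(q[:,:2].astype(np.float32),cv2.DIST_HUBER,0,.01,.01).ravel())
E
```

```text
[0.4165 0.1824 0.1829] -12.642747150884869 [-1.0157  0.1816  0.526   2.1408 -0.1207  0.8465 -0.6374] 0.03837427326395775 8.6833
2196 ((0.4240156412124634, 0.184518963098526), (0.10918581485748291, 0.026684273034334183), 76.99258422851562) [[0.3987 0.1343]
 [0.4247 0.1283]
 [0.4493 0.2347]
 [0.4233 0.2407]]
bar 1191 [0.4161 0.1871 0.068 ] 0.07071663854472732 [0.3584 0.3632 0.368 ] [0.2137 0.9769 0.4161 0.1871]
```

View pics/w3.png

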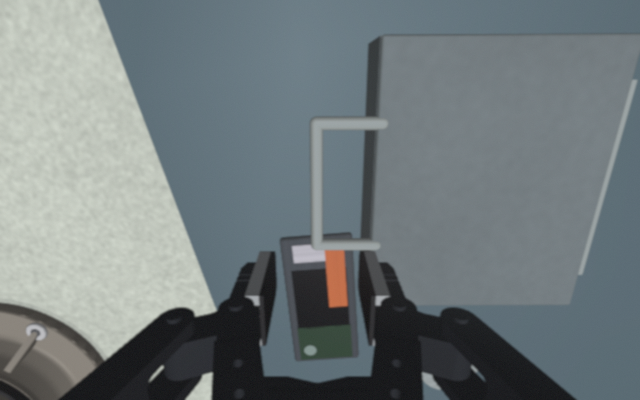

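The handle bar is at (317,185) in the wrist view, within a few mm of the fingers' centre plane. The phone lies below and clear of it. Descending.

{"name": "servo_tool", "arguments": {"commands": [[0, 0, 0, -1, 4, -25, 0.55], [0, 0, 0, -1, 4, -55, 0.55], [0, 0, 0, -1, 4, -80, 0.55], [0, 0, 0, -1, 4, -100, 0.55], [0, 0, 0, -1, 4, -110, 0.55]]}}

```text
clock: 9.15
tcp_pos: [0.4152, 0.185, 0.0713]
orientation: [2.455, 1.96, -0.002]
contact_force: [-0.7, -0.8, 0.8]
grip_width: 0.0387
gripper_force: 0.0
```

{"name": "servo_tool", "arguments": {"commands": [[0, 0, 0, 0, 0, -10, 0.55], [0, 0, 0, 0, 0, -20, 0.55], [0, 0, 0, 0, 0, -26, 0.55], [0, 0, 0, 0, 0, -26, 0.55]]}}

```text
clock: 9.48
tcp_pos: [0.4151, 0.1866, 0.046]
orientation: [-2.453, -1.963, 0.001]
contact_force: [-0.2, 0.8, -0.6]
grip_width: 0.0386
gripper_force: 0.0
```

{"name": "servo_tool", "arguments": {"commands": [[0, 0, 0, 0, 0, 0, 0.8], [0, 0, 0, 0, 0, 0, 1], [0, 0, 0, 0, 0, 0, 1], [0, 0, 0, 0, 0, 0, 1], [0, 0, 0, 0, 0, 0, 1]], "force": 25}}

```text
clock: 9.9
tcp_pos: [0.4169, 0.1869, 0.0472]
orientation: [2.452, 1.962, 0.005]
contact_force: [4.5, -1.4, -2.5]
grip_width: 0.009
gripper_force: 24.5
```

{"name": "servo_tool", "arguments": {"commands": [[0, 0, 0, 0, 0, 8, 1], [0, 0, 0, 1, 0, 20, 1], [0, 0, 0, 4, -1, 39, 1], [0, 0, 0, 8, -2, 58, 1], [0, 0, 0, 14, -3, 77, 1]]}}

```text
clock: 10.32
tcp_pos: [0.4321, 0.1835, 0.1251]
orientation: [2.45, 1.961, 0.008]
contact_force: [14.9, -3.3, -9.1]
grip_width: 0.0091
gripper_force: 25.3
```

{"name": "servo_tool", "arguments": {"commands": [[0, 0, 0, 6, -1, 15, 1], [0, 0, 0, 12, -3, 28, 1], [0, 0, 0, 20, -5, 42, 1], [0, 0, 0, 29, -7, 55, 1], [0, 0, 0, 39, -9, 67, 1]]}}

```text
clock: 10.73
tcp_pos: [0.4725, 0.1745, 0.192]
orientation: [2.449, 1.959, 0.013]
contact_force: [14.7, 0.8, -16.3]
grip_width: 0.009
gripper_force: 24.9
```

{"name": "servo_tool", "arguments": {"commands": [[0, 0, 0, 12, -3, 10, 1], [0, 0, 0, 24, -5, 20, 1], [0, 0, 0, 36, -8, 30, 1], [0, 0, 0, 49, -11, 40, 1], [0, 0, 0, 61, -14, 48, 1]]}}

```text
clock: 11.15
tcp_pos: [0.5281, 0.1622, 0.2394]
orientation: [-2.448, -1.964, 0.001]
contact_force: [0.0, 2.6, -1.7]
grip_width: 0.0089
gripper_force: 25.2
```

{"name": "servo_tool", "arguments": {"commands": [[0, 0, 0, 0, 0, 0, 1], [0, 0, 0, 0, 0, 0, 1], [0, 0, 0, 0, 0, 0, 1]]}}

```text
clock: 11.4
tcp_pos: [0.5279, 0.1623, 0.2393]
orientation: [-2.449, -1.963, 0.0]
contact_force: [-4.8, 2.4, 7.2]
grip_width: 0.0085
gripper_force: 26.1
```

```bash
python3 - <<'E'
from h import *
np.set_printoptions(precision=4,suppress=True)
o=r.get_obs();print(o['tcp_pos'],o['contact_force'],o['moment'])
p=o['tcp_pos'];a=np.radians(-13);X=p[0]*np.cos(a)+p[1]*np.sin(a);print('tcp angle est',np.degrees(np.arctan2(p[2]+.019-.0625,.3632+.225-X)),np.hypot(p[2]+.019-.0625,.3632+.225-X))
grab('side','s4');W,im=cloud('side','s4')
grab('top','t4');V,it=cloud('top','t4')
cv2.imwrite('pics/c4.png',np.hstack([cv2.resize(im[100:300,220:420],None,fx=2,fy=2),cv2.resize(it[130:330,220:420],None,fx=2,fy=2)]))
for C in (W,V):
    X=C[...,0]*np.cos(a)+C[...,1]*np.sin(a)-.5882;Y=-C[...,0]*np.sin(a)+C[...,1]*np.cos(a)-.275;Z=C[...,2]-.0625
    m=(X>-.08)&(X<-.015)&(abs(Y)<.105)&(Z>.02)&(Z<.16)&(abs(np.degrees(np.arctan2(Z,-X))-60)<14)
    q=np.c_[X[m],Z[m]].astype(np.float32);print(m.sum())
    if m.sum()>50:
        l=cv2.fitLine(q,cv2.DIST_HUBER,0,.01,.01).ravel();print('lid plane deg',np.degrees(np.arctan2(l[1],-l[0])),l)
E
```

```text
[0.5279 0.1623 0.2393] [-4.7922  2.3975  7.1956] [ 0.4513  1.1643 -0.0156]
tcp angle est 60.60112747609991 0.2247373282675839
378
lid plane deg -120.47412 [ 0.5071 -0.8619 -0.0473  0.0912]
663
lid plane deg -120.2368 [ 0.5036 -0.864  -0.0473  0.0911]
```

View pics/c4.png

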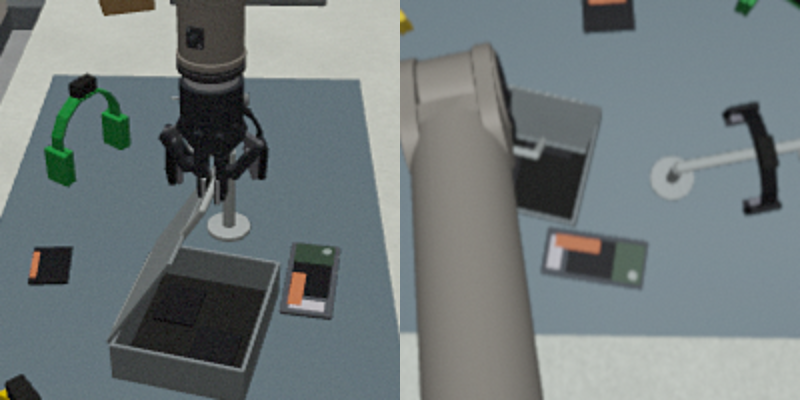

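The lid is open and held by the fingers at the handle (left half, (212,190)), with the plane fit at about 60° in both cameras. The headset still hangs on the bar (right half, (765,160)). I'm handing in.

```bash
python3 -c "
from bench import r
print(r.hand_in())"
```

```text
the job is handed in; nothing more can be done
None
```

The headset hangs on the rail's bar, let go, and the gripper is holding the safe's lid open at about 60 degrees; the job is handed in at about 11.5 s of the 56 s allowed, with no verdict returned.

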